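Index the end-quench bar one hole on under the hardness probe and hold the plunger home

ROBOT

A 7-joint arm with a two-finger parallel gripper is mounted at the origin on a cart in front of the work surface, level with it; the furniture and walls round the work are solid. World frame = base frame: x ahead of the robot, y to its left, z up, the work surface at z = 0. Lengths are in m, angles in rad, forces in N, time in s.
With the tool pointing down it reaches from about 0.425 to 0.8 m from the base axis. Payload 8.3 kg.
Tool frame: the origin (TCP) lies midway between the tips of the shut fingers; the grasp point (between the pads) lies 19 mm behind it; z points along the fingers, y is the line along which they close (so a half turn about z gives the same grasp; the last joint's range is limited). The gripper opens to 85 mm and grips with 20 to 120 N. Pads are 22 mm wide; open, the fingers measure 114 mm over their backs; the gripper's body (76 mm by 85 mm) begins 54 mm behind the grasp point. The pads swing forward as they close: fully open they stand 13 mm farther back than shut.
Start: joints at [-1.341, 0.383, 0.016, 1.37, -0.006, 1.388, -0.046], TCP at [0.18, 0.598, 0.231] pointing down, gripper open.
Joint ranges: [-2.95, 2.95], [-0.25, 2.06], [-1.52, 1.56], [0.18, 2.33], [-1.44, 4.58], [0.02, 2.06], [-3.01, 3.01]. Speed limits (rad/s): [2.39, 2.39, 3.01, 3.01, 3.14, 3.14, 3.14].

INTERFACE

Orientations are given as a rotation vector (axis times angle).
In Python, from rig import env gives the robot as it stands.
- The arm moves only by the shell command python3 -m crank 'ROWS' [FORCE]. ROWS is text: rows parted by semicolons, each of 7 numbers parted by spaces: the shift along the tool's x, y, z in units of 0.25 m (1.0 is 0.25 m), then the turn, a rotation vector about the tool's x, y, z in units of pi rad (1.0 is pi rad), then the opening in per cent of the stroke, from 0 (shut) to 100 (fully open). In form: tx ty tz rx ry rz jaw; .... A call has 1 to 20 rows; each row is the pose to reach, as a shift and turn from the pose commanded when the call began, along the tool's axes at that moment, turning the shorter way round; what a row does not reach only later rows make up. A row lasts 1/10 s, in which the tool goes at most 50 mm and 8.59 degrees, less where a joint would pass 70% of its speed; a pose out of reach is approached as far as the arm can. A call with a number of a shift or a turn outside -1 to 1 is refused whole. A call with a gripper value outside its range is refused whole. The fingers move at their own pace and stop on an object; FORCE is the grip in N (left out, the last holds). Time passes only in rows, so rows that repeat a pose let the fingers close. It gives the time, the measured TCP pose, the force, the opening and the grip force at its end, in the units of the state.
- env.state(): the state, without advancing time (a new reading comes with each control period).
- env.get_image(name): name is "scene" or "top" or "wrist"; returns (picture, depth): 420x560x3 uint8, red, green, blue; 420x560 float32, m along the optical axis (not along the pixel's ray), 0 where there is no reading.
- env.get_calibration(name): a dict with "K" (3x3 intrinsics, pixels), "dist_coeffs" ([k1, k2, p1, p2, k3] as OpenCV has them; the pictures are not rectified), "extrinsics" (4x4, takes a point from world to camera coordinates); the wrist camera has in their place "hand_eye" (4x4, takes a point from camera to tool coordinates, whose origin is the TCP and whose axes are the flange's). Camera axes: x right, y up, looking along -z (the intrinsics and any distortion apply to the point x, -y, -z); pixel columns grow to the right and rows downward; lengths in m; the calibration is good to about 2 mm. A picture is of the moment at which its call begins: read the wrist's pose just before it. get_calibration takes no time and is no camera call.
- env.close_job(): hands the job in; it is judged then, once.
The state is a dict: "t": time; "qpos": joint angles; "qd": joint speeds; "joint_torque": joint torques, N m; "ee_pos": TCP position; "tool_rot": TCP orientation; "force": force on the tool from outside, world axes, zero at the start; "ft_torque": the same for the moment, N m; "gripper_width": finger opening in m; "finger_force": force on a finger pad.
Only numpy, scipy, OpenCV 4.12 (cv2) and the standard library are available. Lean on these libraries where they do the work, as an engineer would, in place of code of your own. Each camera call takes 0.05 s, during which the arm holds its last target. There are 200 camera calls.

TASK

The carriage with the clamped steel bar has to go one index hole on for the next hardness reading, but a round reference block was left on the rail in its way: first lift the block off and set it down (not dropped) flat on the floor of the shallow tray, leaving the three specimen mounts there in their places. Then pull the black plunger knob up until its pin is out of the hole, slide the carriage with it to the next hole, away from the probe towards the end stop, and let the pin go fully home. Finish holding: the program ends with the fingers still on the knob, pressing it firmly down (about 10 N) so that the bar cannot shift during the reading.

Things in the scene. Friction and masses are not known exactly. Their poses are not given: they have to be found in the camera images.
- fixture: Indexing fixture, fixed: aluminium box-section rail, 70 mm wide, flat top 40 mm above the bench. Origin at bench level under the plunger's axis as it stands at the start; z up, y along the rail, x across it. The rail runs from y = -112 to +182 mm, with index holes 11 mm wide along the middle of its top at 30 mm pitch (0, -30, -60 ...). Turned on the bench by 0.05 to 0.45 rad from start to start.
- next_hole (a point): Mouth of the next index hole, in the rail's top at the fixture's y = -30 mm (hidden by the block at the start). Beyond it is the low end stop across the rail: inner face at y = -100 mm, 14 mm above the rail's top.
- probe_tip (a point): Tip of the vertical hardness probe (20 mm thick, fixed) over the bar at the fixture's y = +115 mm. It hangs on an arm from a post at y = +172 mm; the stand is 0.2 m high. Keep the gripper clear of it.
- carriage (a joint): Slide of the grey carriage along the rail, m: 0 at the start hole, growing towards the end stop (fixture's -y); 0.030 is the next hole. A saddle 84 mm wide, flat top 55.5 mm above the bench, from y = -25 to +125 mm at the start; a 25 mm steel bar is clamped on it beyond y = +55 mm (clamp about 0.11 m high). About 2 N friction with the pin out; 1.5 mm play either way with the pin in.
- knob_grip (a point): Centre of the plunger's knob, a black upright ribbed cylinder of 28 mm diameter (from 9 mm below to 12 mm above this point, narrower neck below) on a thinner steel bush with a hexagon foot. 93 mm above the bench when home; moves with the carriage and the plunger. Axes as the fixture's. Grasp it across the rail (fingers on its +x and -x sides), where there is free air.
- plunger (a joint): Lift of the plunger, m: 0 home (knob seated on its bush), up to 0.014 at its stop. The round-ended pin, 8 mm thick, reaches 9 mm below the rail's top when home: clear of the hole above 0.0095, and reads about 0.009 when it rides on the rail between holes. A spring draws it down with 5 N at home, 8 N fully lifted. The seat is hard (gives under 0.5 mm).
- knob: The plunger's knob, in one piece with its pin. Origin on its axis at the underside of the knob's neck, 16 mm below knob_grip.
- bush_top (a point): Upper end of the steel bush on the carriage that guides the plunger, 21 mm high, 20 mm thick, hexagon foot 30 mm across; the knob seats on this end (the rules call the bush carriage_c0). On the plunger's axis, 77 mm above the bench.
- block_center (a point): Centre (half-way up) of the steel reference block, a disc 50 mm across, 16 mm high, 0.2 to 0.3 kg. At the start it lies flat on the rail's top, 4 to 14 mm from the carriage, between it and the end stop, so fingers fit only on its two sides across the rail (fixture's +x and -x).
- ref_block: The reference block itself; origin at the centre of its underside, z up.
- tray: Shallow light plastic tray, fixed, 130 mm (its x) by 200 mm (its y) outside, walls 3 mm thick and 17 mm high. Origin at bench level under its centre; floor 3 mm above the bench. Three specimen mounts stand in its y < -10 mm half; the half from y = 0 to y = +97 mm is empty.
- mount_a: Specimen mount, a resin disc 30 mm across and 18 mm high, standing in the tray; origin at the centre of its underside.
- mount_b: Another such mount, 19 mm high.
- mount_c: Another such mount, 17 mm high.
There are look-alikes about, which are no part of the job. There is more than one size of the ref_block; the job needs the smaller.

How it is judged:
By the outcome, as a careful person would: the job done as asked, in the order asked, and still so for the second after the job is handed in, while the arm keeps its last pose, push and grip.
It also fails if it takes over 48 s, if anything falls off the work surface, if the arm or the gripper's body presses on something with over 40 N, if the wrist force passes 120 N, or if a joint passes its speed limit or range.

## Working session

There is one attempt and no reset: what is moved stays moved. The work goes in short steps, Python scripts to look and compute and a shell command to move; the robot and the scene stay as the last step left them, time stands still between calls to the robot, and variables do not carry over. Pictures are saved under pics/ and viewed, at most 10 in all, crops included, and the job is handed in when it is done.

```bash
ls; mkdir -p pics; cat > h.py <<'E'
import numpy as np, cv2
from rig import env
from scipy.spatial.transform import Rotation as R
def cam(n):
    c=env.get_calibration(n);K=np.array(c["K"]);d=np.array(c["dist_coeffs"])
    if n=="wrist":
        s=env.state();T=np.eye(4);T[:3,:3]=R.from_rotvec(s["tool_rot"]).as_matrix();T[:3,3]=s["ee_pos"]
        W=T@np.array(c["hand_eye"])
    else: W=np.linalg.inv(np.array(c["extrinsics"]))
    return K,d,W   # W camera->world
def ray(C,px):
    K,d,W=C
    u=cv2.undistortPoints(np.array(px,float).reshape(-1,1,2),K,d).reshape(-1,2)
    v=np.c_[u[:,0],-u[:,1],-np.ones(len(u))]@W[:3,:3].T
    return W[:3,3],v
def onz(C,px,z):
    o,v=ray(C,px);return o+v*((z-o[2])/v[:,2])[:,None]
def proj(C,P):
    K,d,W=C;p=(np.asarray(P,float).reshape(-1,3)-W[:3,3])@W[:3,:3]
    return cv2.projectPoints(p*[1,-1,-1],np.zeros(3),np.zeros(3),K,d)[0].reshape(-1,2)
def shot(n,f):
    C=cam(n);im,dp=env.get_image(n);np.savez("pics/"+f,im=im,dp=dp,W=C[2]);cv2.imwrite(f"pics/{f}.png",im[:,:,::-1]);return C,im,dp
def tool(dw):  # world shift -> tool units
    s=env.state();return R.from_rotvec(s["tool_rot"]).as_matrix().T@np.asarray(dw)/0.25
E
python3 - <<'E'
from h import *
for n in("top","scene"):
    C,im,d=shot(n,n+"0");print(n,C[2].round(3).tolist(),C[0].round(1).tolist(),C[1])
s=env.state();print({k:np.round(v,3).tolist() for k,v in s.items()})
print(R.from_rotvec(s["tool_rot"]).as_matrix().round(3))
E
```

```text
pics
top [[-0.02, 0.988, -0.152, 0.288], [-1.0, -0.019, 0.011, -0.277], [0.008, 0.153, 0.988, 1.272], [0.0, 0.0, 0.0, 1.0]] [[484.7, 0.0, 278.3], [0.0, 484.7, 210.4], [0.0, 0.0, 1.0]] [-0.02659116  0.          0.          0.          0.        ]
scene [[0.903, 0.301, -0.305, 0.105], [-0.429, 0.611, -0.665, -1.072], [-0.014, 0.732, 0.681, 0.873], [0.0, 0.0, 0.0, 1.0]] [[407.1, 0.0, 278.3], [0.0, 407.1, 204.2], [0.0, 0.0, 1.0]] [0.00047989 0.         0.         0.         0.        ]
{'t': 0.1, 'qpos': [-1.341, 0.384, 0.016, 1.371, -0.006, 1.388, -0.046], 'qd': [-0.001, -0.002, 0.001, -0.002, -0.001, 0.001, 0.0], 'joint_torque': [0.004, -62.914, 0.848, -37.276, 0.017, 0.01, 0.0], 'ee_pos': [0.18, 0.598, 0.23], 'tool_rot': [-0.458, -3.108, 0.003], 'force': [0.296, 0.055, -0.061], 'ft_torque': [0.009, 0.006, 0.027], 'finger_force': 0.0, 'gripper_width': 0.086}
[[-0.957  0.289 -0.   ]
 [ 0.289  0.957 -0.002]
 [-0.    -0.002 -1.   ]]
```

View pics/top0.png

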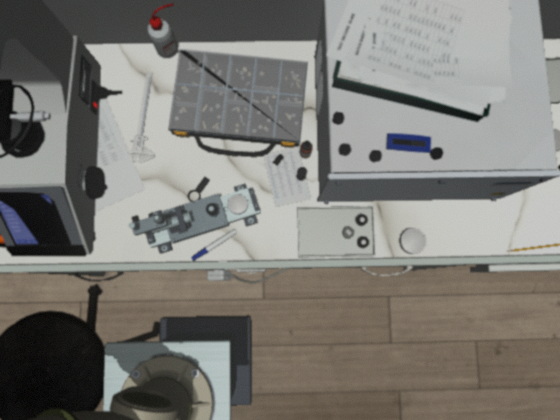

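View pics/scene0.png

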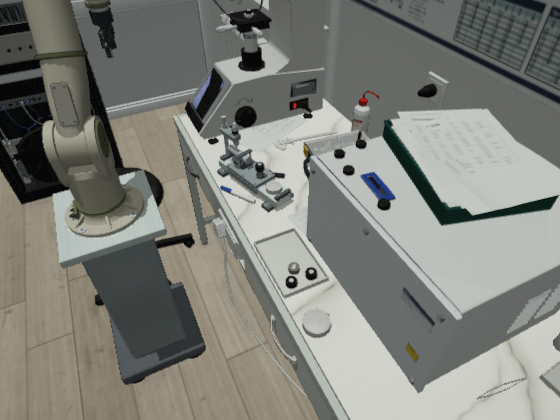

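Top view: candidates for the block: the disc on the rail at (237,203), the big disc on the bench at (412,240), and the mounts in the tray at (348,232), (362,220) and (362,242). The job's block is the one on the rail. Fixture about (150–260, 185–250); the knob is the black spot at (212,210); the other dark round things (306,149), (302,173), (196,195) are look-alikes. The empty tray half is on the left (+y).

```bash
python3 - <<'E'
from h import *
z=np.load("pics/top0.npz");C=cam("top");im=z["im"]
for nm,p,h in [("block",(237,203),.056),("big",(412,240),.02),("knob",(212,210),.105)]: print(nm,onz(C,[p],h).round(4))
for nm,p in [("mount1",(348,232)),("m2",(362,220)),("m3",(362,242))]: print(nm,onz(C,[p],.02).round(4))
p=onz(C,[(298,206),(373,206),(375,256),(299,257)],.017);print("tray",p.round(4).tolist(),p.mean(0))
a=cv2.resize(im[175:275,120:260],None,fx=5.6,fy=5.6,interpolation=cv2.INTER_CUBIC)
cv2.imwrite("pics/crop1.png",a[:,:,::-1])
E
```

```text
block [[ 0.4963 -0.1856  0.056 ]]
big [[ 0.3963 -0.6367  0.02  ]]
knob [[ 0.4718 -0.1283  0.105 ]]
mount1 [[ 0.4205 -0.4707  0.02  ]]
m2 [[ 0.4512 -0.5087  0.02  ]]
m3 [[ 0.3937 -0.506   0.02  ]]
tray [[0.4919, -0.3426, 0.017], [0.4882, -0.54, 0.017], [0.357, -0.5387, 0.017], [0.3584, -0.3417, 0.017]] [ 0.42387507 -0.44072981  0.017     ]
```

View pics/crop1.png

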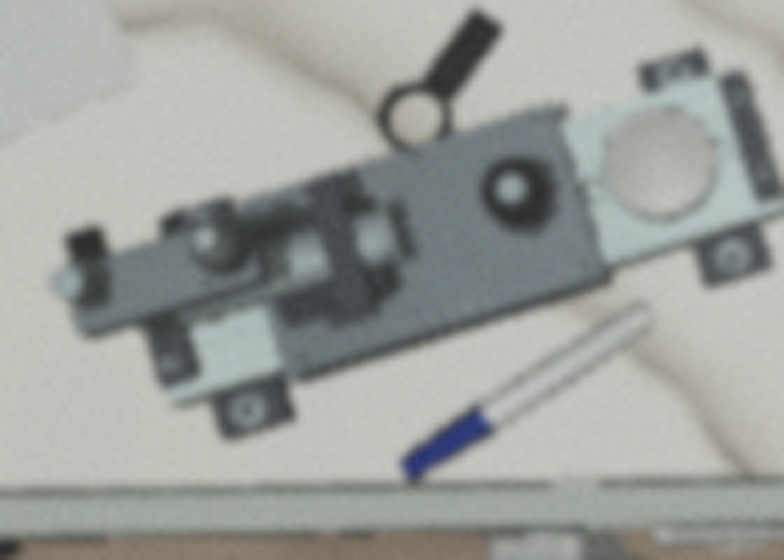

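```bash
python3 - <<'E'
from h import *
z=np.load("pics/top0.npz");C=cam("top");d=z["dp"].astype(float)
v,u=np.mgrid[0:420:4,0:560:4];px=np.c_[u.ravel(),v.ravel()]
o,r=ray(C,px);P=o+r*d[::4,::4].ravel()[:,None];P=P[d[::4,::4].ravel()>0]
xs=np.arange(.25,.95,.05);ys=np.arange(.35,-.75,-.05)
print("x:",xs.round(2))
for y in ys:
    print(round(y,2),[ (lambda q: round(float(q.max()),2) if len(q) else None)(P[(abs(P[:,0]-x)<.03)&(abs(P[:,1]-y)<.03),2]) for x in xs])
# fixture local heights
for nm,p,h in [("block",(237.9,204.1),.056),("knob",(212.3,209.3),.105)]: print(nm,onz(C,[p],h).round(4))
L=onz(C,[(120+245/5.6,175+190/5.6),(120+565/5.6,175+105/5.6),(120+300/5.6,175+378/5.6),(120+608/5.6,175+275/5.6)],.0555);print(L.round(4))
for a,b in((0,1),(2,3)):
    e=L[a]-L[b];print("yaw",np.arctan2(-e[0],e[1]))
E
```

```text
x: [0.25 0.3  0.35 0.4  0.45 0.5  0.55 0.6  0.65 0.7  0.75 0.8  0.85 0.9 ]
0.35 [-0.77, -0.76, 0.09, 0.14, 0.2, 0.23, 0.23, 0.24, None, None, None, None, None, None]
0.3 [-0.77, -0.08, 0.09, 0.14, 0.2, 0.23, 0.24, 0.3, 0.3, 0.26, 0.34, None, None, None]
0.25 [-0.77, -0.08, 0.09, 0.15, 0.2, 0.23, 0.41, 0.41, 0.41, 0.41, 0.42, None, None, None]
0.2 [-0.77, -0.08, 0.09, 0.14, 0.2, 0.45, 0.45, 0.41, 0.5, 0.51, 0.51, 0.51, 0.44, 0.22]
0.15 [-0.77, -0.08, 0.0, 0.06, 0.16, 0.17, 0.44, 0.56, 0.51, 0.21, 0.18, 0.18, 0.21, 0.21]
0.1 [-0.77, -0.77, 0.01, 0.01, 0.01, 0.01, 0.01, 0.01, 0.01, 0.01, 0.01, 0.1, 0.01, 0.01]
0.05 [-0.77, -0.77, 0.01, 0.2, 0.2, 0.02, 0.01, 0.01, 0.01, 0.01, 0.01, 0.01, 0.01, 0.11]
0.0 [-0.77, -0.76, 0.01, 0.16, 0.2, 0.07, 0.01, 0.01, 0.01, 0.06, 0.06, 0.05, 0.06, 0.12]
-0.05 [-0.77, -0.77, 0.02, 0.11, 0.19, 0.11, 0.02, 0.01, 0.04, 0.06, 0.06, 0.06, 0.06, 0.06]
-0.1 [-0.77, -0.08, 0.02, 0.06, 0.11, 0.11, 0.01, 0.01, 0.04, 0.06, 0.06, 0.06, 0.06, 0.06]
-0.15 [-0.77, -0.08, 0.0, 0.02, 0.11, 0.11, 0.01, 0.01, 0.05, 0.06, 0.06, 0.06, 0.06, 0.06]
-0.2 [-0.77, -0.14, 0.01, 0.
[... 509 characters left out ...]
.37, 0.37, 0.31]
-0.5 [-0.77, -0.08, 0.01, 0.03, 0.03, 0.31, 0.32, 0.31, 0.36, 0.37, 0.37, 0.37, 0.37, None]
-0.55 [-0.76, -0.08, 0.01, 0.02, 0.01, 0.31, 0.32, 0.31, 0.37, 0.37, 0.36, 0.37, 0.37, None]
-0.6 [-0.77, -0.08, 0.02, 0.03, 0.02, 0.31, 0.32, 0.31, 0.37, 0.37, 0.36, 0.36, 0.37, None]
-0.65 [-0.77, -0.08, 0.02, 0.03, 0.02, 0.31, 0.32, 0.36, 0.37, 0.37, 0.36, 0.37, 0.37, None]
-0.7 [-0.77, -0.77, 0.0, 0.0, 0.01, 0.31, 0.31, 0.36, 0.37, 0.37, 0.36, 0.37, 0.37, None]
block [[ 0.4934 -0.1879  0.056 ]]
knob [[ 0.4735 -0.129   0.105 ]]
[[ 0.4847  0.0006  0.0555]
 [ 0.5211 -0.1446  0.0555]
 [ 0.3987 -0.0254  0.0555]
 [ 0.4427 -0.1639  0.0555]]
yaw 0.24582344832365102
yaw 0.30729224866563115
```

```bash
python3 -m crank '0 0 -0.3 0 0 0 100; 0 0 -0.5 0 0 0 100; -0.1 -0.2 -0.68 0 0 0 100; -0.25 -0.4 -0.68 0 0 0 100; -0.28 -0.6 -0.68 0 0 0 100; -0.45 -0.75 -0.68 0 0 0.05 100; -0.7 -0.85 -0.68 0 0 0.1 100; -0.9 -0.96 -0.68 0 0 0.15 100; -0.9 -0.96 -0.68 0 0 0.15 100;-0.9 -0.96 -0.68 0 0 0.15 100'; python3 - <<'E'
from h import *
s=env.state();print(s["t"],np.round(s["qpos"],3),np.round(s["ee_pos"],3),R.from_rotvec(s["tool_rot"]).as_matrix().round(3).tolist(),s["force"])
for p in((.42,.15,.38),(.445,0,.38),(.49,-.21,.27)): print(p,tool(np.array(p)-s["ee_pos"]).round(2))
y=R.from_rotvec(s["tool_rot"]).as_matrix()[:,1];print("yaw",np.arctan2(y[1],y[0]))
E
```

```text
t: 1.1
ee_pos: [0.3303, 0.2986, 0.4018]
tool_rot: [1.184, 2.909, 0.001]
force: [0.0, 0.1, -0.0]
gripper_width: 0.0856
finger_force: 0.0
1.1 [-1.07  -0.043  0.252  1.495  0.012  1.688 -0.02 ] [0.33  0.299 0.402] [[-0.715, 0.699, 0.001], [0.699, 0.715, 0.0], [-0.001, 0.001, -1.0]] [ 0.00092997  0.05945708 -0.02984982]
(0.42, 0.15, 0.38) [-0.67 -0.17  0.09]
(0.445, 0, 0.38) [-1.16 -0.53  0.09]
(0.49, -0.21, 0.27) [-1.88 -1.01  0.53]
yaw 0.797329234692491
```

```bash
python3 -m crank '-0.2 -0.05 0 0 0 0.03 100; -0.4 -0.1 0 0 0 0.07 100; -0.6 -0.16 0 0 0 0.11 100; -0.8 -0.27 0 0 0 0.15 100; -0.96 -0.39 0 0 0 0.168 100;-0.96 -0.39 0 0 0 0.168 100'; python3 - <<'E'
from h import *
s=env.state();print(s["t"],np.round(s["qpos"],3),np.round(s["ee_pos"],3),env.get_calibration("wrist")["hand_eye"])
for p in((.46,-.06,.34),(.48,-.16,.28)): print(p,tool(np.array(p)-s["ee_pos"]).round(2))
y=R.from_rotvec(s["tool_rot"]).as_matrix()[:,1];print("yaw",np.arctan2(y[1],y[0]))
E
```

```text
t: 1.7
ee_pos: [0.4331, 0.0613, 0.4016]
tool_rot: [1.903, 2.499, 0.0]
force: [-1.1, -0.1, -0.3]
gripper_width: 0.0858
finger_force: 0.0
1.7 [-0.799 -0.085  0.542  1.522  0.044  1.691  0.015] [0.433 0.061 0.402] [[-2.13727579e-04  9.63852370e-01  2.66436789e-01  6.65124811e-02]
 [ 9.99999374e-01  4.98534593e-04 -1.00131181e-03  1.95396942e-04]
 [-1.09794472e-03  2.66436408e-01 -9.63851874e-01 -1.42769847e-01]
 [ 0.00000000e+00  0.00000000e+00  0.00000000e+00  1.00000000e+00]]
(0.46, -0.06, 0.34) [-0.5  -0.03  0.25]
(0.48, -0.16, 0.28) [-0.9  -0.05  0.49]
yaw 0.2688007077936636
```

```bash
python3 -m crank '-0.2 0 0.05 0 0 0 100; -0.4 -0.02 0.15 0 0 0 100; -0.6 -0.04 0.3 0 0 0 100; -0.8 -0.05 0.4 0 0 0 100; -0.9 -0.05 0.49 0 0 0 100; -0.9 -0.05 0.49 0 0 0 100; -0.9 -0.05 0.49 0 0 0 100'; python3 - <<'E'
from h import *
s=env.state();print(np.round(s["qpos"],3),np.round(s["ee_pos"],3))
C,im,d=shot("wrist","w1")
E
```

```text
t: 2.4
ee_pos: [0.4816, -0.1532, 0.2775]
tool_rot: [-1.892, -2.505, 0.004]
force: [-0.0, 1.0, -0.1]
gripper_width: 0.0853
finger_force: 0.0
[-0.525  0.122  0.855  1.64  -0.092  1.425  0.617] [ 0.482 -0.153  0.277]
```

View pics/w1.png

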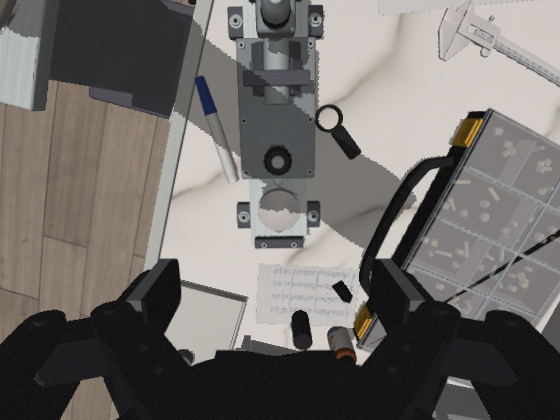

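Wrist view: block centre about (280,209), knob about (277,158), carriage edges at columns 239 and 317; the free tray corner is at lower left.

```bash
cat > m.py <<'E'
from h import *
import sys
f=sys.argv[1]
z=np.load(f"pics/{f}.npz");C=cam("wrist");C=(C[0],C[1],z["W"]);im=z["im"]
g=cv2.cvtColor(im,cv2.COLOR_RGB2GRAY)
def circ(c0,r0,r1,w):
    u,v=c0;x=int(u-w);y=int(v-w);a=cv2.resize(g[y:y+2*w,x:x+2*w],None,fx=4,fy=4,interpolation=cv2.INTER_CUBIC)
    h=cv2.HoughCircles(cv2.GaussianBlur(a,(0,0),2),cv2.HOUGH_GRADIENT,1,40,param1=80,param2=10,minRadius=int(4*r0),maxRadius=int(4*r1))
    return [(round(x+(p[0]+.5)/4-.5,1),round(y+(p[1]+.5)/4-.5,1),round(p[2]/4,1)) for p in h[0][:3]]
E
python3 - w1 <<'E'
exec(open("m.py").read())
K=C[0];print(K[0,0])
b=circ((280,209),19,27,40);k=circ((277,158),11,18,28);print(b,k)
B=onz(C,[p[:2] for p in b],.056);Kn=onz(C,[p[:2] for p in k],.105);print(B.round(4),Kn.round(4))
# carriage side edges
for rows in [(100,110,120,130,140,150,160,170)]:
  gg=cv2.GaussianBlur(g,(3,3),0).astype(int)
  for lo,hi,s in((230,250,-1),(305,325,1)):
    pts=[(lo+np.argmax(s*np.diff(gg[r,lo:hi]))+.5,r) for r in rows];print([p[0] for p in pts])
    W=onz(C,pts,.0555);e=np.polyfit(W[:,1],W[:,0],1);print("yaw",-np.arctan(e[0]),W[[0,-1]].round(4).tolist())
E
```

```text
321.27053720108574
[(np.float32(283.8), np.float32(209.5), np.float32(26.0)), (np.float32(285.5), np.float32(231.0), np.float32(21.5)), (np.float32(275.2), np.float32(227.2), np.float32(21.5))] [(np.float32(277.5), np.float32(160.5), np.float32(14.3))]
[[ 0.5009 -0.1838  0.056 ]
 [ 0.5103 -0.2089  0.056 ]
 [ 0.4971 -0.2077  0.056 ]] [[ 0.4761 -0.1249  0.105 ]]
[np.float64(237.5), np.float64(238.5), np.float64(242.5), np.float64(239.5), np.float64(239.5), np.float64(239.5), np.float64(240.5), np.float64(240.5)]
yaw 0.2759653246727698 [[0.4181, -0.0792, 0.0555], [0.4403, -0.1525, 0.0555]]
[np.float64(318.5), np.float64(321.5), np.float64(318.5), np.float64(314.5), np.float64(314.5), np.float64(314.5), np.float64(314.5), np.float64(314.5)]
yaw 0.21555179912648373 [[0.5027, -0.0552, 0.0555], [0.5215, -0.1294, 0.0555]]
```

```bash
python3 -m crank '-0.05 0 0.2 0 0 0 100; -0.1 0 0.38 0 0 0 100; -0.1 0 0.43 0 0 0 100; -0.1 0 0.43 0 0 0 100'; python3 - <<'E'
from h import *
s=env.state();print(np.round(s["qpos"],3),np.round(s["ee_pos"],3))
C,im,d=shot("wrist","w2")
cv2.imwrite("pics/w2c.png",cv2.resize(im[80:330,170:390],None,fx=2.4,fy=2.4)[:,:,::-1])
E
```

```text
t: 2.85
ee_pos: [0.4888, -0.1745, 0.1707]
tool_rot: [-1.887, -2.508, 0.002]
force: [-0.7, -0.4, 1.6]
gripper_width: 0.0855
finger_force: 0.0
[-0.441  0.254  0.853  1.775 -0.203  1.207  0.75 ] [ 0.489 -0.174  0.171]
```

View pics/w2c.png

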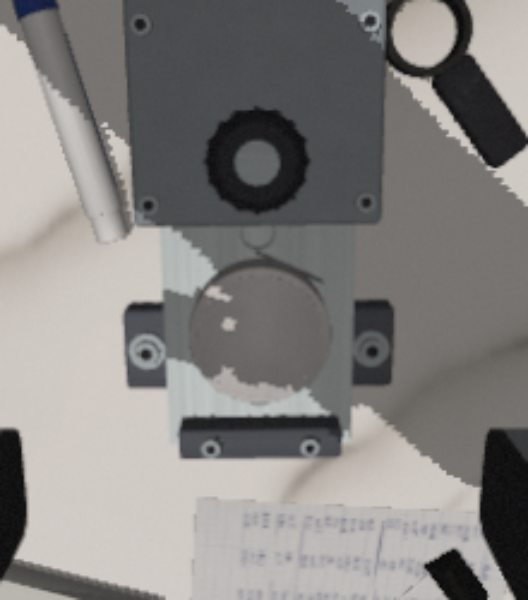

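```bash
python3 - w2 <<'E'
exec(open("m.py").read())
q=lambda p:[(170+a/2.4,80+b/2.4) for a,b in p]
S=onz(C,q([(148,205),(366,203),(140,24),(370,20)]),.0555);print(S.round(4).tolist())
for a,b in((0,1),(2,3)):
    e=S[b]-S[a];print("xaxis yaw",np.arctan2(e[1],e[0]),np.linalg.norm(e))
for a,b in((0,2),(1,3)):
    e=S[b]-S[a];print("yaxis yaw",np.arctan2(-e[0],e[1]))
e=(S[2]+S[3]-S[0]-S[1]);print("mid",np.arctan2(-e[0],e[1]))
T=onz(C,q([(181,458),(340,455)]),.054);e=T[1]-T[0];print("stop",np.arctan2(e[1],e[0]))
B=onz(C,q([(260.5,335),(189,333),(332,333)]),.056);k=onz(C,q([(257,162)]),.105)[0];print("block",B.round(4).tolist(),"knob",k)
s=env.state();M=R.from_rotvec(s["tool_rot"]).as_matrix();print("toolyaw",np.arctan2(M[1,1],M[0,1]))
print("toblock",tool(B[0]-s["ee_pos"]), "toknob",tool(k-s["ee_pos"]))
print(S[:2].mean(0),(S[2]+S[3])/2)
# rim contour by hough
print(circ((278.5,219.5),25,35,45), circ((277,147.5),17,25,35))
E
```

```text
[[0.4466, -0.1535, 0.0555], [0.5167, -0.1326, 0.0555], [0.4299, -0.0982, 0.0555], [0.4998, -0.0768, 0.0555]]
xaxis yaw 0.2903217363300386 0.0730907921345805
xaxis yaw 0.2975016209011925 0.07311150256787874
yaxis yaw 0.29356884775030856
yaxis yaw 0.29321696634037897
mid 0.2933921120886392
stop 0.3020174170546598
block [[0.4956, -0.1867, 0.056], [0.4714, -0.1929, 0.056], [0.5194, -0.1791, 0.056]] knob [ 0.47649173 -0.12608174  0.105     ]
toolyaw 0.2811155141758729
toblock [-0.05163247  0.00875007  0.46568054] toknob [0.20258169 0.00264614 0.26976601]
[ 0.48164495 -0.14307139  0.0555    ] [ 0.46484754 -0.08747122  0.0555    ]
[(np.float32(282.0), np.float32(219.0), np.float32(34.0))] [(np.float32(276.5), np.float32(146.5), np.float32(21.1))]
```

```bash
python3 -m crank '-0.052 0.009 0.15 0 0 -0.004 100; -0.052 0.009 0.33 0 0 -0.004 100; -0.052 0.009 0.45 0 0 -0.004 100; -0.052 0.009 0.529 0 0 -0.004 100; -0.052 0.009 0.529 0 0 -0.004 100; -0.052 0.009 0.529 0 0 -0.004 100'
```

```text
t: 3.5
ee_pos: [0.4969, -0.188, 0.0414]
tool_rot: [1.872, 2.52, 0.003]
force: [0.4, -1.2, -0.2]
gripper_width: 0.0853
finger_force: 0.0
```

```bash
python3 -m crank '0 0 0 0 0 0 45;0 0 0 0 0 0 45;0 0 0 0 0 0 45;0 0 0 0 0 0 45;0 0 0 0 0 0 45;0 0 0 0 0 0 45' 60
```

```text
t: 4.1
ee_pos: [0.496, -0.1885, 0.0409]
tool_rot: [1.874, 2.519, 0.003]
force: [-3.4, 2.1, 12.7]
gripper_width: 0.0475
finger_force: 59.7
```

```bash
python3 -m crank '0 0 -0.02 0 0 0 45;0 0 -0.06 0 0 0 45;0 0 -0.15 0 0 0 45;0 0 -0.3 0 0 0 45;0 0 -0.45 0 0 0 45;0 0 -0.45 0 0 0 45'; python3 - <<'E'
from h import *
C,im,d=shot("wrist","w3")
s=env.state();print(s["force"],s["qpos"])
M=R.from_rotvec(s["tool_rot"]).as_matrix();print("toolyaw",np.arctan2(M[1,1],M[0,1]),tool(np.array([.42,-.392,.15])-s["ee_pos"]))
E
```

```text
t: 4.7
ee_pos: [0.4975, -0.1901, 0.157]
tool_rot: [1.872, 2.514, 0.005]
force: [0.4, 0.2, -3.1]
gripper_width: 0.0477
finger_force: 62.7
[ 0.22484584  0.91831602 -3.05723413] [-0.40336208  0.30025516  0.85466423  1.77323696 -0.24602242  1.17387031
  0.81552061]
toolyaw 0.2912961851903615 [-0.68929793 -0.52563411  0.01642493]
```

View pics/w3.png

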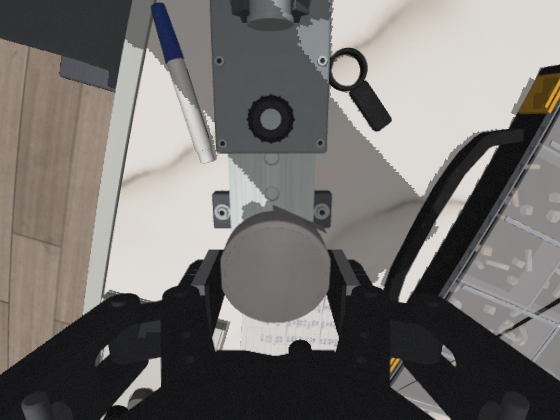

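Block is held level between the pads; the next hole is free. Carry it to the tray's empty half, first towards me and then sideways, to keep clear of the tall instrument.

```bash
python3 -m crank '-0.05 -0.15 0 0 0 0 45;-0.15 -0.3 0 0 0 0 45;-0.26 -0.4 0 0 0 0 45;-0.4 -0.45 0 0 0 0 45;-0.55 -0.5 0 0 0 0 45;-0.68 -0.54 0 0 0 0 45;-0.68 -0.54 0.1 0 0 0 45;-0.68 -0.54 0.25 0 0 0 45;-0.68 -0.54 0.25 0 0 0 45;-0.68 -0.54 0.25 0 0 0 45'; python3 - <<'E'
from h import *
s=env.state();print(s["force"],np.round(s["qpos"],3))
C,im,d=shot("wrist","w4")
C2,im2,d2=shot("top","t4")
cv2.imwrite("pics/t4c.png",cv2.resize(im2[180:280,280:400],None,fx=5,fy=5)[:,:,::-1])
a=np.hstack([cv2.resize(im,(400,300)),cv2.resize(im2[180:280,270:400],(390,300))])
cv2.imwrite("pics/m4.png",a[:,:,::-1])
E
```

```text
t: 5.75
ee_pos: [0.4136, -0.3894, 0.0885]
tool_rot: [-1.874, -2.518, 0.001]
force: [0.9, -1.2, -2.2]
gripper_width: 0.0476
finger_force: 63.3
[ 0.90578124 -1.24345118 -2.20788003] [ 0.043  0.496  0.861  1.741 -0.415  1.102  1.329]
```

View pics/m4.png

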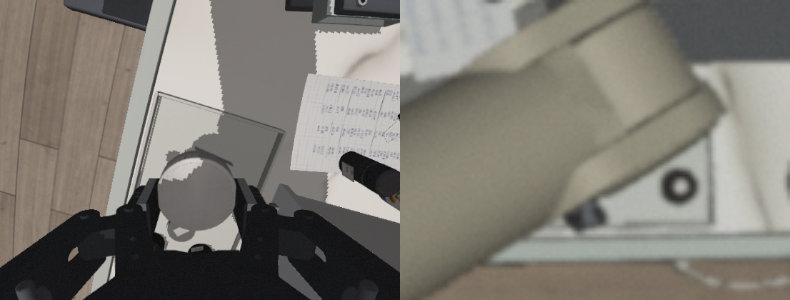

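```bash
python3 - w4 <<'E'
exec(open("m.py").read())
T=onz(C,[(221,130),(399,183)],.017);B=onz(C,[(276,265)],.1035);print(T.round(4),B.round(4))
e=T[1]-T[0];print(np.arctan2(e[1],e[0]),np.linalg.norm(e))
E
```

```text
[[ 0.3626 -0.3411  0.017 ]
 [ 0.4876 -0.3402  0.017 ]] [[ 0.4127 -0.3835  0.1035]]
0.007712521504855407 0.12492117059871487
```

```bash
python3 -m crank '-0.034 0.031 0.1 0 0 0 45;-0.034 0.031 0.2 0 0 0 45;-0.034 0.031 0.27 0 0 0 45;-0.034 0.031 0.31 0 0 0 45;-0.034 0.031 0.32 0 0 0 45;-0.034 0.031 0.32 0 0 0 45'; python3 -m crank '0 0 0.004 0 0 0 45;0 0 0.008 0 0 0 45;0 0 0.008 0 0 0 45'
```

```text
t: 6.45
ee_pos: [0.4249, -0.3964, 0.0101]
tool_rot: [1.874, 2.52, -0.0]
force: [0.8, -0.6, -2.7]
gripper_width: 0.0474
finger_force: 63.6
t: 6.75
ee_pos: [0.4246, -0.3961, 0.0075]
tool_rot: [1.875, 2.52, 0.0]
force: [0.5, 0.3, -1.9]
gripper_width: 0.0474
finger_force: 63.6
```

```bash
python3 -m crank '0 0 0.004 0 0 0 45;0 0 0.008 0 0 0 45;0 0 0.008 0 0 0 45';python3 -m crank '0 0 0.004 0 0 0 45;0 0 0.008 0 0 0 45;0 0 0.008 0 0 0 45'
```

```text
t: 7.05
ee_pos: [0.4243, -0.3959, 0.0049]
tool_rot: [-1.875, -2.52, 0.0]
force: [0.2, -0.3, -3.4]
gripper_width: 0.0473
finger_force: 63.6
t: 7.35
ee_pos: [0.4244, -0.396, 0.004]
tool_rot: [1.875, 2.52, 0.001]
force: [-3.1, 4.1, 9.0]
gripper_width: 0.0477
finger_force: 64.8
```

```bash
python3 -m crank '0 0 -0.002 0 0 0 65;0 0 -0.004 0 0 0 72;0 0 -0.004 0 0 0 72;0 0 -0.004 0 0 0 72;0 0 -0.05 0 0 0 72;0 0 -0.15 0 0 0 72;0 0 -0.3 0 0 0 72;0 0 -0.45 0 0 0 80;0 0 -0.6 0 0 0 80;0 0 -0.6 0 0 0 80';python3 - <<'E'
from h import *
s=env.state();print(np.round(s["qpos"],3))
C,im,d=shot("wrist","w5")
print(tool(np.array([.42,-.28,.2])-s["ee_pos"]),tool(np.array([.4765,-.126,.2])-s["ee_pos"]))
E
```

```text
t: 8.35
ee_pos: [0.4259, -0.3987, 0.1593]
tool_rot: [1.871, 2.513, -0.0]
force: [1.7, -0.5, 0.6]
gripper_width: 0.0684
finger_force: 0.0
[ 0.021  0.445  0.902  1.633 -0.368  1.233  1.287]
[ 0.46090593  0.11426731 -0.16448759] [ 0.98607104  0.50762825 -0.16537423]
```

View pics/w5.png

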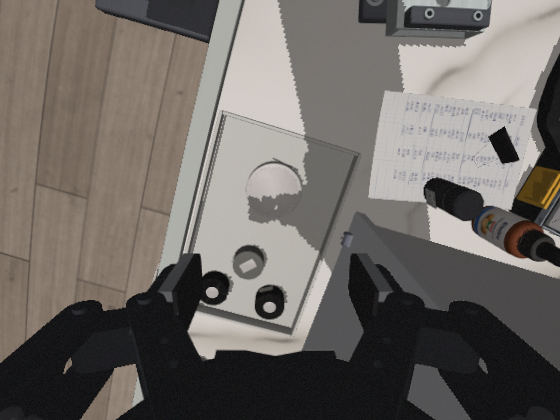

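Block lies flat in the empty half, about (273,190) in the picture, and the three mounts at (250,262), (212,288) and (269,300) are undisturbed. Back to the knob.

```bash
python3 -m crank '0.15 0.03 -0.06 0 0 0 80;0.32 0.06 -0.16 0 0 0 80;0.46 0.11 -0.16 0 0 0 80;0.62 0.22 -0.16 0 0 0 80;0.78 0.34 -0.16 0 0 0 80;0.92 0.45 -0.16 0 0 0 80;0.986 0.508 -0.16 0 0 0 80;0.986 0.508 -0.16 0 0 0 80;0.986 0.508 -0.16 0 0 0 80'; python3 - <<'E'
from h import *
s=env.state();M=R.from_rotvec(s["tool_rot"]).as_matrix();print(np.round(s["qpos"],3),"yaw",np.arctan2(M[1,1],M[0,1]),M[:,2].round(4))
print(tool(np.array([.4765,-.126,.074])-s["ee_pos"]))
C,im,d=shot("wrist","w6")
print(proj(C,[[.4765,-.126,.105],[.4957,-.1867,.040]]))
E
```

```text
t: 9.3
ee_pos: [0.4747, -0.1232, 0.1925]
tool_rot: [-1.873, -2.521, 0.002]
force: [-0.3, -0.2, -0.7]
gripper_width: 0.0682
finger_force: 0.0
[-0.59   0.142  0.862  1.817 -0.113  1.235  0.597] yaw 0.2926747758626048 [-1.4e-03 -4.0e-04 -1.0e+00]
[-0.01285056  0.00440891  0.47388164]
[[275.90598331 216.86022899]
 [276.60050762 259.0345616 ]]
```

View pics/w6.png

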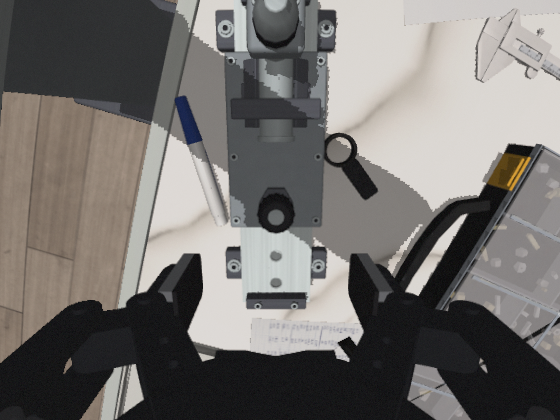

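Knob top at about (276,215), where my estimate projects; holes free. Descend and grip.

```bash
python3 -m crank '-0.013 0.004 0.15 0 0 0 80;-0.013 0.004 0.3 0 0 0 80;-0.013 0.004 0.42 0 0 0 80;-0.013 0.004 0.474 0 0 0 80;-0.013 0.004 0.474 0 0 0 80;-0.013 0.004 0.474 0 0 0 80'; python3 -m crank '0 0 0 0 0 0 22;0 0 0 0 0 0 22;0 0 0 0 0 0 22;0 0 0 0 0 0 22;0 0 0 0 0 0 22;0 0 0 0 0 0 22;0 0 0 0 0 0 22;0 0 0 0 0 0 22' 80
```

```text
t: 9.95
ee_pos: [0.4774, -0.1272, 0.0756]
tool_rot: [1.876, 2.518, 0.0]
force: [0.2, 0.2, 0.7]
gripper_width: 0.0686
finger_force: 0.0
t: 10.75
ee_pos: [0.4763, -0.1272, 0.0757]
tool_rot: [-1.876, -2.519, 0.0]
force: [-9.7, -1.5, 15.1]
gripper_width: 0.0255
finger_force: 77.9
```

```bash
python3 -m crank '0 0 -0.012 0 0 0 22;0 0 -0.024 0 0 0 22;0 0 -0.036 0 0 0 22;0 0 -0.048 0 0 0 22;0 0 -0.048 0 0 0 22;0 0 -0.048 0 0 0 22'
```

```text
t: 11.35
ee_pos: [0.476, -0.1263, 0.0861]
tool_rot: [-1.874, -2.519, 0.002]
force: [-3.9, -2.8, -7.9]
gripper_width: 0.0253
finger_force: 79.0
```

```bash
python3 -m crank '0 0 -0.006 0 0 0 22;0 0 -0.006 0 0 0 22;0 0 -0.006 0 0 0 22';  python3 -m crank '-0.01 0 0 0 0 0 22;-0.02 0 0 0 0 0 22;-0.03 0 0 0 0 0 22;-0.03 0 0 0 0 0 22;-0.03 0 0 0 0 0 22'
```

```text
t: 11.65
ee_pos: [0.476, -0.1262, 0.0876]
tool_rot: [-1.874, -2.519, 0.002]
force: [-5.0, -3.1, -7.9]
gripper_width: 0.0255
finger_force: 79.1
t: 12.15
ee_pos: [0.4779, -0.1327, 0.0873]
tool_rot: [-1.873, -2.518, 0.002]
force: [-5.3, -0.8, -8.1]
gripper_width: 0.0255
finger_force: 79.1
```

```bash
python3 -m crank '-0.015 0 0 0 0 0 22;-0.03 0 0 0 0 0 22;-0.045 0 0 0 0 0 22;-0.06 0 0 0 0 0 22;-0.075 0 0 0 0 0 22;-0.09 0 0 0 0 0 22;-0.092 0 0 0 0 0 22;-0.092 0 0 0 0 0 22;-0.092 0 0 0 0 0 22'; python3 - <<'E'
from h import *
s=env.state();p=np.array(s["ee_pos"])
f=np.array([.2898,-.9571]);print((p[:2]-[.476,-.1262])@f,(p[:2]-[.476,-.1262])@[.9571,.2898],s["qpos"][6])
E
```

```text
t: 13.05
ee_pos: [0.4846, -0.1548, 0.0874]
tool_rot: [-1.873, -2.519, 0.002]
force: [-5.3, -1.7, -8.7]
gripper_width: 0.0255
finger_force: 79.1
0.02988944342233017 -3.1524203606633396e-05 0.796302172048986
```

```bash
python3 -m crank '0 0 0.012 0 0 0 22;0 0 0.024 0 0 0 22;0 0 0.024 0 0 0 22;0 0 0.024 0 0 0 22';python3 -m crank '0 0 0.012 0 0 0 22;0 0 0.02 0 0 0 22;0 0 0.02 0 0 0 22;0 0 0.02 0 0 0 22'
```

```text
t: 13.45
ee_pos: [0.4847, -0.1549, 0.0815]
tool_rot: [-1.874, -2.519, 0.002]
force: [-5.8, -0.2, -7.1]
gripper_width: 0.0256
finger_force: 79.4
t: 13.85
ee_pos: [0.4847, -0.155, 0.0766]
tool_rot: [-1.874, -2.519, 0.002]
force: [-6.7, -0.6, -5.7]
gripper_width: 0.0251
finger_force: 79.5
```

```bash
python3 -m crank '0 0 0.004 0 0 0 22;0 0 0.004 0 0 0 22;0 0 0.004 0 0 0 22';python3 -m crank '0 0 0.003 0 0 0 22;0 0 0.003 0 0 0 22;0 0 0.003 0 0 0 22'
```

```text
t: 14.15
ee_pos: [0.4848, -0.1552, 0.0759]
tool_rot: [-1.874, -2.519, 0.001]
force: [-7.5, -0.7, -2.2]
gripper_width: 0.0256
finger_force: 80.0
t: 14.45
ee_pos: [0.485, -0.1557, 0.0759]
tool_rot: [-1.875, -2.519, 0.001]
force: [-9.3, -0.7, 5.0]
gripper_width: 0.0254
finger_force: 80.7
```

```bash
python3 -m crank '0 -0.003 0.0025 0 0 0 22;0 -0.003 0.0025 0 0 0 22;0 -0.003 0.0025 0 0 0 22;0 -0.003 0.0025 0 0 0 22;0 -0.003 0.0025 0 0 0 22'; python3 - <<'E'
from h import *
C,im,d=shot("scene","s7"); s=env.state();print(s["force"])
a=im[110:220,190:310];cv2.imwrite("pics/s7c.png",cv2.resize(a,None,fx=5,fy=5,interpolation=cv2.INTER_CUBIC)[:,:,::-1])
E
```

```text
t: 14.95
ee_pos: [0.4851, -0.156, 0.0758]
tool_rot: [-1.876, -2.52, -0.001]
force: [-9.4, -1.1, 7.9]
gripper_width: 0.0253
finger_force: 81.0
[-9.18014836 -1.43924015  8.19468782]
```

View pics/s7c.png

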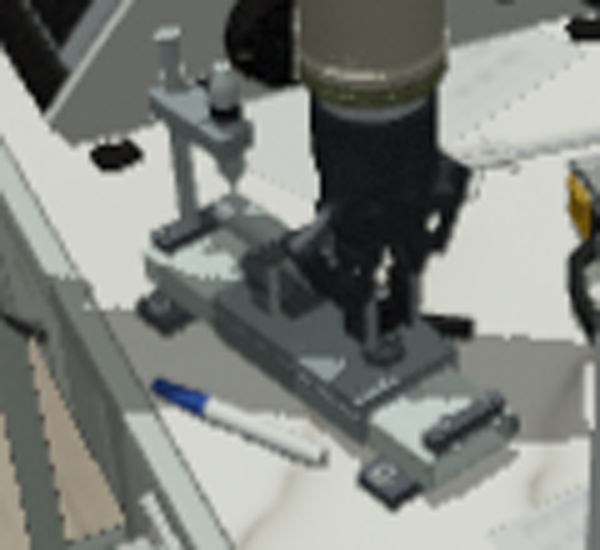

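The carriage is one hole on, with the fingers on the knob and the pin home. A touch more push.

```bash
python3 -m crank '0 0 0.0015 0 0 0 22;0 0 0.0015 0 0 0 22;0 0 0.0015 0 0 0 22;0 0 0.0015 0 0 0 22;0 0 0.0015 0 0 0 22;0 0 0.0015 0 0 0 22'
```

```text
t: 15.6
ee_pos: [0.4851, -0.1563, 0.0758]
tool_rot: [1.876, 2.52, 0.001]
force: [-9.7, -1.1, 11.6]
gripper_width: 0.0252
finger_force: 81.4
```

```bash
python3 -m crank '0 0 -0.0003 0 0 0 22;0 0 -0.0003 0 0 0 22;0 0 -0.0003 0 0 0 22;0 0 -0.0003 0 0 0 22' && python3 -c "
from rig import env
print(env.state()['force']);print(env.close_job())"
```

```text
t: 16.0
ee_pos: [0.4852, -0.1563, 0.0758]
tool_rot: [1.876, 2.52, 0.001]
force: [-9.8, -1.6, 11.1]
gripper_width: 0.0257
finger_force: 81.3
[-9.84372126 -1.60229251 11.12261067]
the job is handed in; nothing more can be done
None
```

The job is handed in at 16.0 s: the block lies flat in the tray with the three mounts undisturbed, the carriage is one hole on with the pin home, and the fingers hold the knob down with about 11 N. There is also about 10 N of sideways force on the gripper; the verdict was not shown.

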